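# Free the butter box from its cam clamp and hold it level

## Robot

A 6-joint arm with a two-finger parallel gripper is mounted at the origin on the work surface. World frame = base frame: x ahead of the robot, y to its left, z up, the work surface at z = 0. Lengths are in m, angles in rad, forces in N, time in s.
With the tool pointing down it reaches from about 0.35 to 0.975 m from the base axis. Payload 4.9 kg.
Tool frame: the origin (TCP) lies at the very end of the fingers, on their centre line; the grasp point (between the pads) lies 19 mm behind it; z points along the fingers, y is the line along which they close (so a half turn about z gives the same grasp; the last joint's range is limited). The gripper opens to 85 mm and grips with 20 to 120 N. Pads are 22 mm wide; open, the fingers measure 114 mm over their backs; the gripper's body (76 mm by 85 mm) begins 54 mm behind the grasp point. The pads swing forward as they close: fully open they stand 13 mm farther back than shut.
Start: joints at [1.077, 0.053, 1.613, -0, 1.476, -0.119], TCP at [0.229, 0.582, 0.231] pointing down, gripper open.
Joint ranges: [-3.01, 3.01], [-1.01, 2.22], [0.06, 2.58], [-1.02, 4.17], [0.09, 2.62], [-3.14, 3.14]. Speed limits (rad/s): [2.57, 2.57, 3.14, 3.14, 3.14, 3.14].

## Interface

Orientations are given as a rotation vector (axis times angle).
In Python, from station import get_obs, get_image, get_calibration, finish_job gives the robot as it stands.
- The arm moves only by the tool servo_tool, never from a script. Its argument "increments" is a list of rows, each a list of 5 numbers: the opening, from 0 (shut) to 1 (fully open), then the shift along the tool's x, y, z in mm, then the turn about the tool's z in degrees. In form: [[jaw, tx, ty, tz, spin], ...]. A call has 1 to 12 rows; each row shifts and turns the commanded pose from where the row before left it, along the tool's axes as they then stand; what a row does not reach is not made up. A row lasts 1/8 s, in which the tool goes at most 62.5 mm and 10.7 degrees, less where a joint would pass 70% of its speed; a pose out of reach is approached as far as the arm can. A call is refused whole if a number of a shift passes 62.5 or a number of a turn 10.7, either way. A call with a gripper value outside its range is refused whole. The fingers move at their own pace and stop on an object; "force" is the grip in N (left out, the last holds). Time passes only in rows, so rows that do not move let the fingers close. It gives the time, the measured TCP pose, the force, the opening and the grip force at its end, in the units of the state.
- get_obs(): the state, without advancing time (a new reading comes with each control period).
- get_image(name): name is "side" or "top" or "wrist"; returns the picture (384x512x3 uint8, red, green, blue); there is no depth.
- get_calibration(name): a dict with "fx", "fy", "cx", "cy" (pixels), "R" (3x3) and "t" (3): a world point X has camera coordinates R X + t; the wrist camera has in their place "mount" (4x4, takes a point from camera to tool coordinates, whose origin is the TCP and whose axes are the flange's). Camera axes: x right, y down, z forward; pixel columns grow to the right and rows downward; lengths in m; the calibration is good to about 2 mm. A picture is of the moment at which its call begins: read the wrist's pose just before it. get_calibration takes no time and is no camera call.
- finish_job(): hands the job in; it is judged then, once.
The state is a dict: "t": time; "q": joint angles; "dq": joint speeds; "effort": joint torques, N m; "tool_pos": TCP position; "tool_rot": TCP orientation; "contact_force": force on the tool from outside, world axes, zero at the start; "wrist_torque": the same for the moment, N m; "opening": finger opening in m; "grip_force": force on a finger pad.
Only numpy, scipy, OpenCV 4.12 (cv2) and the standard library are available. Lean on these libraries where they do the work, as an engineer would, in place of code of your own. Each camera call takes 0.05 s, during which the arm holds its last target. There are 200 camera calls.

## Task

Throw the red-handled cam lever on the wooden stand all the way over, away from the butter box, so that the brass jaw slides off the box's foot. Then lift the aluminium butter box by its handle, level all the way, and finish still holding it in the gripper, level and motionless, about 10 cm above its stand. Leave the lever thrown, and do not disturb the chopstick cup, the sugar bowl or the tea scoop.

Things in the scene. Friction and masses are not known exactly. Their poses are not given: they have to be found in the camera images.
- tray: Fixed stainless tray, 460 (x) x 720 (y) mm, floor 4 mm thick, rim 18 mm high. Origin: centre of its underside on the shelf. Everything stands on its floor.
- stand: Fixed pale wooden stand on the tray floor. Plate 144 (x) x 200 (y, -135 to +65) x 12 mm thick. Origin: under the plate, below the middle of the box's place; x runs along the box's length; clamp and lever lie on the -y side. Low wooden stops 8 mm high, about 2 mm clear of the box, stand at its +y side and both ends.
- cam_lever (a joint): Cam lever's angle: 0 = locked (nearly upright, leaning 0.15 rad to the box); grows as the grip swings over away from the box, towards the stand's -y, to the stop at 1.4 = fully free (leaning 1.25 rad outwards). Starts at 0 to 0.15. Stiff hinge, stays where left; about 2 N at the grip moves it. The jaw backs off 11.4 mm per rad (16 mm at 1.4).
- lever_grip (a point): Point to grip on the lever's red cross bar: round, 14 mm thick, along the stand's x from +27 to -33 mm of this point; the steel arm joins it 17 to 27 mm on the +x side. It swings at 75 mm radius about lever_pivot: from there, along the stand's axes, y = -75 sin(angle - 0.15) mm, z = +75 cos(angle - 0.15) mm.
- lever_pivot (a point): Point on the lever's hinge axis (parallel to the stand's x) level with the middle of the grip; fixed at (-8, -112, 34) mm in the stand's frame.
- jaw_lip (a point): Top front edge of the brass jaw, mid-width, facing the box. The jaw is 60 mm wide, its top 26 mm above the stand's origin. Locked, this edge is at y = -43 mm in the stand's frame, lapping 7 mm over the box's foot flange, which ends at y = -50 mm; throwing the lever slides it off in -y.
- butter_box: Loose aluminium butter box; lid, latch and handle are rigid with it. 120 (x) x 80 (y) mm, lid top 74 mm up, lid rim 126 x 86 mm; foot flange 100 x 100 x 5 mm thick. Origin: centre of its underside, 12 mm above the stand's origin when seated, axes parallel to the stand's, z up. 0.35 to 0.7 kg, centre of mass under the middle of the handle.
- box_handle (a point): Middle of the box's handle: dark wooden bar 96 mm along the box's x, 12 mm wide (y), 10 mm high, its centre 110 mm above the box's underside and 36 mm above the lid, on 8 mm wide posts centred 44 mm either way along x. Pinch it across y at the middle.
- chopstick_cup: Bystander: green ceramic cup, 68 mm across the rim, 85 mm high, with two wooden chopsticks in it reaching 200 mm up (one piece with the cup). Origin: centre of its underside.
- sugar_bowl: Bystander: glass bowl, 92 mm across the rim, 55 mm high. Origin: centre of its underside.
- tea_scoop: Bystander: steel scoop lying on the tray, 155 mm long along its x (pan at +x, 42 mm wide, 20 mm high). Origin: on its underside, 75 mm from the pan's front end.
Things that resemble listed ones, but are neither listed nor needed, are in the scene too. There is more than one size of the stand; the job needs the largest.

How it is judged:
By the outcome, as a careful person would: the job done as asked, in the order asked, and still so for the second after the job is handed in, while the arm keeps its last pose, push and grip.
It also fails if it takes over 48 s, if anything falls off the work surface, if the arm or the gripper's body presses on something with over 40 N, if the wrist force passes 120 N, or if a joint passes its speed limit or range.

## Working session

There is one attempt and no reset: what is moved stays moved. The work goes in short steps, Python scripts to look and compute and a tool call to move; the robot and the scene stay as the last step left them, time stands still between calls to the robot, and variables do not carry over. Pictures are saved under pics/ and viewed, at most 11 in all, crops included, and the job is handed in when it is done.

Besides the shell and the picture viewer there is one more tool, called after "Call:" in YAML: its name, and indented under it one key for each argument. servo_tool: Moves the arm, as the interface text tells. Its arguments: {"type":"object","properties":{"increments":{"type":"array"},"force":{"type":"number"}},"required":["increments"]}

```bash
mkdir -p pics; python3 - <<'E'
from station import *
import cv2, numpy as np
o=get_obs();print({k:np.round(v,3).tolist() for k,v in o.items()})
for n in("top","side"):
    im=get_image(n);np.save(f"{n}0.npy",im);cv2.imwrite(f"pics/{n}0.png",cv2.cvtColor(im,cv2.COLOR_RGB2BGR))
    c=get_calibration(n);print(n,c)
print(get_calibration("wrist"))
E
```

```text
{'t': 0.0, 'q': [1.077, 0.053, 1.614, -0.0, 1.476, -0.119], 'dq': [-0.001, -0.002, -0.002, 0.001, -0.001, 0.0], 'effort': [-0.001, -39.368, -37.018, -0.0, 0.007, 0.0], 'tool_pos': [0.229, 0.581, 0.23], 'tool_rot': [-0.585, -3.086, 0.003], 'contact_force': [0.058, 0.785, 0.7], 'wrist_torque': [-0.002, 0.006, 0.056], 'grip_force': 0.0, 'opening': 0.085}
top {'fx': 376.64703960642805, 'fy': 376.64703960642805, 'cx': 264.4684546167975, 'cy': 197.66079744024307, 'R': array([[ 0.01901857, -0.9996324 ,  0.01932241],
       [-0.98708637, -0.02184732, -0.15869214],
       [ 0.15905595, -0.01605479, -0.98713902]]), 't': array([0.00812409, 0.59045349, 1.20715189])}
side {'fx': 354.50795854406704, 'fy': 354.50795854406704, 'cx': 257.0877399072401, 'cy': 190.7222141201419, 'R': array([[ 0.92884472, -0.37046661, -0.00140719],
       [-0.19787734, -0.49290551, -0.84728314],
       [ 0.3131965 ,  0.78727292, -0.53113962]]), 't': array([-0.53003082,  0.24204039,  1.13999107])}
{'fx': 320.19344026830436, 'fy': 320.19344026830436, 'cx': 257.83838804793567, 'cy': 194.39433719571002, 'mount': array([[ 1.00941307e-03, -9.53890544e-01, -3.00152981e-01,
         7.61541286e-02],
       [ 9.99999333e-01,  1.13153329e-03, -2.33036208e-04,
        -8.11344594e-04],
       [ 5.61924126e-04, -3.00152545e-01,  9.53891049e-01,
        -1.43121426e-01],
       [ 0.00000000e+00,  0.00000000e+00,  0.00000000e+00,
         1.00000000e+00]])}
```

View pics/top0.png

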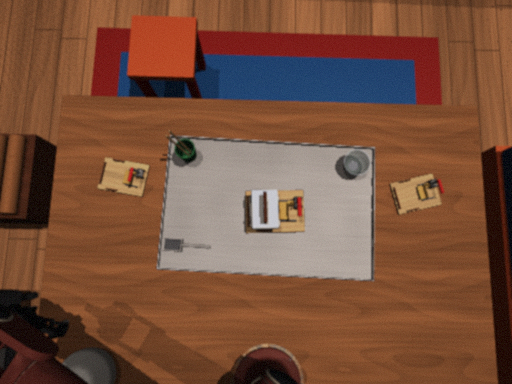

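View pics/side0.png

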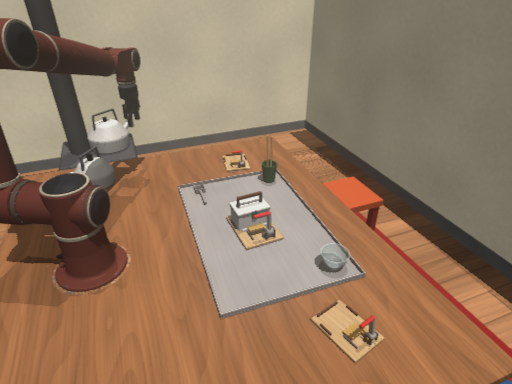

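Both views show the target stand in the tray centre (top px ~(275,211)), with the handle at ~(265,208) and the red grip at ~(299,206). The lever is on the world -y side. The small stands outside the tray are decoys.

```bash
cat > h.py <<'E'
import numpy as np, cv2
from station import *
from scipy.spatial.transform import Rotation as Rn
def cam(n,o=None):
    c=get_calibration(n)
    if n!="wrist": R,t=c["R"],c["t"]; return c,-R.T@t,R.T
    T=np.eye(4);T[:3,:3]=Rn.from_rotvec(o["tool_rot"]).as_matrix();T[:3,3]=o["tool_pos"];M=T@c["mount"]
    return c,M[:3,3],M[:3,:3]
def ray(C,u,v):
    c,p,R=C; return p,R@np.array([(u-c["cx"])/c["fx"],(v-c["cy"])/c["fy"],1])
def onz(C,u,v,z):
    p,d=ray(C,u,v); return p+d*(z-p[2])/d[2]
def tri(A,B):
    (p,d),(q,e)=A,B; s=np.linalg.lstsq(np.c_[d,-e],q-p,rcond=None)[0]; a,b=p+s[0]*d,q+s[1]*e
    return (a+b)/2,np.linalg.norm(a-b)
def proj(C,X):
    c,p,R=C; k=R.T@(np.array(X)-p); return c["fx"]*k[0]/k[2]+c["cx"],c["fy"]*k[1]/k[2]+c["cy"]
def masks(im):
    h=cv2.cvtColor(im,cv2.COLOR_RGB2HSV); H,S,V=[h[...,i].astype(int) for i in range(3)]
    return dict(red=((H<6)|(H>172))&(S>150)&(V>90), dark=(V<95)&(S>50), wood=(H>10)&(H<25)&(S>60)&(V>140))
def blobs(m,box,amin=15):
    x0,y0,x1,y1=box; k=np.zeros(m.shape,np.uint8);k[y0:y1,x0:x1]=m[y0:y1,x0:x1]
    n,l,s,c=cv2.connectedComponentsWithStats(k)
    return [(s[i,4],s[i,:4].tolist(),c[i].round(1).tolist(),np.round(cv2.minAreaRect(np.argwhere(l==i)[:,::-1].astype(np.float32))[0:3] [0],1),[np.round(x,1) for x in cv2.minAreaRect(np.argwhere(l==i)[:,::-1].astype(np.float32))[1:]]) for i in range(1,n) if s[i,4]>=amin]
E
python3 - <<'E'
from h import *
for n,b in(("top",(235,180,315,240)),("side",(215,180,290,250))):
    im=np.load(n+"0.npy")
    for k,m in masks(im).items():
        for q in blobs(m,b):print(n,k,q)
    x0,y0,x1,y1=b
    cv2.imwrite(f"pics/{n}c.png",cv2.cvtColor(cv2.resize(im[y0:y1,x0:x1],None,fx=5,fy=5,interpolation=cv2.INTER_NEAREST),cv2.COLOR_RGB2BGR))
a=cv2.imread("pics/topc.png");b=cv2.imread("pics/sidec.png");w=np.zeros((max(a.shape[0],b.shape[0]),a.shape[1]+b.shape[1],3),np.uint8);w[:a.shape[0],:a.shape[1]]=a;w[:b.shape[0],a.shape[1]:]=b;cv2.imwrite("pics/c.png",w);print(w.shape)
E
```

```text
top red (np.int32(75), [297, 197, 5, 19], [299.0, 205.9], array([299., 206.]), [array([18.,  4.]), np.float64(90.0)])
top dark (np.int32(90), [263, 193, 4, 30], [264.4, 208.2], array([264.5, 207.5]), [array([29.,  3.]), np.float64(90.0)])
top dark (np.int32(234), [245, 196, 28, 37], [250.8, 217.1], array([258.5, 214. ]), [array([27., 36.]), np.float64(0.0)])
top dark (np.int32(46), [287, 197, 11, 13], [292.7, 203.8], array([291.7, 202.9]), [array([11. , 10.7]), np.float64(83.7)])
top wood (np.int32(24), [245, 191, 6, 4], [247.5, 192.5], array([247.5, 192.5]), [array([3., 5.]), np.float64(90.0)])
top wood (np.int32(801), [273, 190, 32, 42], [290.4, 211.9], array([288.5, 210.5]), [array([41., 31.]), np.float64(90.0)])
side red (np.int32(45), [254, 212, 16, 6], [261.4, 214.3], array([261.6, 214.2]), [array([ 2.7, 15.5]), np.float64(76.0)])
side dark (np.int32(20), [264, 180, 10, 3], [268.8, 180.7], array([268.5, 181. ]), [array([2., 9.]), np.float64(90.0)])
side dark (np.int32(39), [237, 193, 24, 8], [247.9, 196.4], array([248.5, 196.5]), [array([ 2.2, 24. ]), np.float64(77.2)])
side dark (np.int32(17), [230, 219, 7, 10], [232.9, 223.9], array([232.9, 223.8]), [array([10.3,  1.5]), np.float64(60.3)])
side wood (np.int32(102), [247, 222, 20, 9], [256.5, 226.3], array([256.5, 226.1]), [array([ 6.7, 19.1]), np.float64(81.3)])
side wood (np.int32(446), [235, 222, 49, 27], [257.0, 237.6], array([259.3, 234.9]), [array([20.9, 46.2]), np.float64(79.0)])
(350, 775, 3)
```

View pics/c.png

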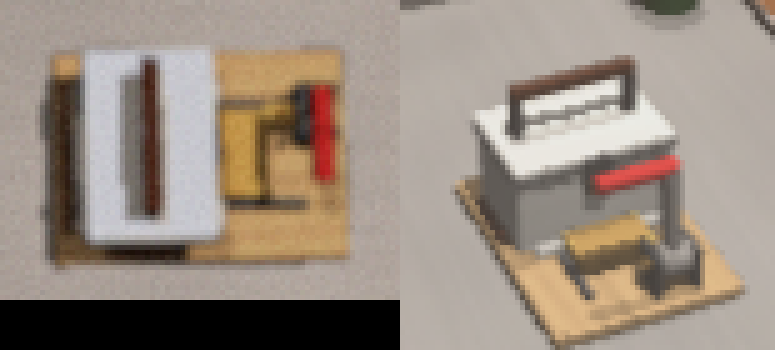

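The crop confirms it: locked lever with its red bar on the right, brass jaw against the box's foot, handle vertical in the top view (yaw near zero).

```bash
python3 - <<'E'
from h import *
T=cam("top");S=cam("side")
for n,t,s,z in(("handle",(264.5,207.7),(248.5,195.8),.126),("lever",(299,206),(261.6,214.2),.11)):
    print(n,tri(ray(T,*t),ray(S,*s)),onz(T,*t,z),onz(S,*s,z))
for n,z in(("top",.126),):
    m=masks(np.load(n+"0.npy"))["dark"];p=np.argwhere(m[193:223,262:268])+[193,262];w=np.array([onz(T,u,v,z) for v,u in p])
    r=cv2.fitLine(w[:,:2].astype(np.float32),cv2.DIST_L2,0,.01,.01).ravel();print("handle line",r,w.min(0),w.max(0))
# plate corners in top crop (scale5)
for u,v in((340,50),(350,260),(52,263)):print(onz(T,235+u/5-.5,180+v/5-.5,.016).round(4))
hp=onz(T,264.5,207.7,.126)
E
```

```text
handle (array([0.54614324, 0.02080687, 0.1246763 ]), np.float64(0.00016329441074712785)) [0.5458864  0.02085043 0.126     ] [0.54552569 0.01887855 0.126     ]
lever (array([ 0.55372956, -0.08722749,  0.11489046]), np.float64(0.0028224898785861323)) [ 0.55578922 -0.08816527  0.11      ] [ 0.5548648  -0.08089821  0.11      ]
handle line [0.9985924  0.05304058 0.54427075 0.0210297 ] [0.50136161 0.01537582 0.126     ] [0.59222576 0.02622948 0.126     ]
[ 0.6264 -0.1102  0.016 ]
[ 0.4826 -0.1174  0.016 ]
[0.4765 0.0833 0.016 ]
```

```bash
python3 - <<'E'
from h import *
C={n:cam(n) for n in("top","side")}
o=np.array([.546,.021,.004]);a=.045;c,s=np.cos(a),np.sin(a);R=np.array([[c,-s,0],[s,c,0],[0,0,1]])
P=lambda x,y,z:o+R@np.array([x,y,z])/1000
for n,p in dict(h0=(-48,0,127),h1=(48,0,127),bar_p=(19,-106,109),bar_m=(-41,-106,109),jaw_p=(30,-43,26),jaw_m=(-30,-43,26),c1=(72,-135,12),c2=(-72,-135,12),c3=(-72,65,12),lid1=(63,43,86),lid2=(-63,-43,86)).items():
    q=P(*p);print(n,q.round(3),[ (np.round((np.array(proj(C[k],q))-b+.5)*5)+f).tolist() for k,b,f in(("top",(235,180),(0,0)),("side",(215,180),(400,0)))])
im=np.load("top0.npy");print(im[192:220,299].tolist())
E
```

```text
h0 [0.498 0.019 0.131] [[152.0, 217.0], [506.0, 89.0]]
h1 [0.594 0.023 0.131] [[148.0, 63.0], [631.0, 59.0]]
bar_p [ 0.57  -0.084  0.113] [[317.0, 110.0], [658.0, 168.0]]
bar_m [ 0.51  -0.087  0.113] [[320.0, 205.0], [576.0, 190.0]]
jaw_p [ 0.578 -0.021  0.03 ] [[210.0, 114.0], [633.0, 211.0]]
jaw_m [ 0.518 -0.023  0.03 ] [[212.0, 203.0], [557.0, 232.0]]
c1 [ 0.624 -0.111  0.016] [[341.0, 53.0], [742.0, 284.0]]
c2 [ 0.48  -0.117  0.016] [[350.0, 264.0], [552.0, 341.0]]
c3 [0.471 0.083 0.016] [[53.0, 271.0], [451.0, 181.0]]
lid1 [0.607 0.067 0.09 ] [[79.0, 53.0], [625.0, 73.0]]
lid2 [ 0.485 -0.025  0.09 ] [[219.0, 245.0], [511.0, 175.0]]
[[194, 155, 103], [194, 156, 103], [195, 158, 103], [182, 151, 101], [157, 111, 74], [170, 70, 49], [181, 36, 32], [183, 31, 34], [181, 36, 30], [185, 39, 37], [183, 35, 32], [187, 37, 35], [177, 34, 32], [162, 31, 28], [162, 34, 29], [173, 31, 32], [176, 29, 27], [181, 33, 33], [181, 36, 35], [182, 40, 37], [180, 35, 35], [182, 33, 32], [174, 30, 28], [159, 47, 36], [148, 84, 57], [157, 116, 76], [169, 132, 86], [170, 133, 89]]
```

```bash
cat >> h.py <<'E'
def go(X,yaw=.045,tx=None):
    o=get_obs();R=Rn.from_rotvec(o["tool_rot"]).as_matrix();d=R.T@(np.array(X)-o["tool_pos"])*1000
    y=R.T@np.array([-np.sin(yaw),np.cos(yaw),0]);a=np.degrees(np.arctan2(-y[0],y[1]));a=(a+90)%180-90
    print("t",round(o["t"],2),"pos",o["tool_pos"].round(4),"d_tool mm",d.round(1),"spin",round(a,1),"R",R.round(3).tolist(),"q",o["q"].round(2),"F",o["contact_force"].round(1),"op",round(o["opening"],4))
E
python3 -c "
from h import *
go([.545,-.06,.26])"
```

```text
t 0.1 pos [0.2285 0.5811 0.2302] d_tool mm [-529.2 -480.8  -29. ] spin -24.1 R [[-0.931, 0.366, -0.001], [0.366, 0.931, -0.002], [0.0, -0.002, -1.0]] q [ 1.08  0.05  1.61 -0.    1.48 -0.12] F [ 0.1 -0.7 -0. ] op 0.0851
```

Call:
servo_tool:
  increments:
    - [0.4,-44,-40,-3,0]
    - [0.4,-44,-40,-3,0]
    - [0.4,-44,-40,-3,0]
    - [0.4,-44,-40,-3,0]
    - [0.4,-44,-40,-3,0]
    - [0.4,-44,-40,-3,0]
    - [0.4,-44,-40,-2,0]
    - [0.4,-44,-40,-2,0]
    - [0.4,-44,-40,-2,0]
    - [0.4,-44,-40,-2,0]
    - [0.4,-44,-40,-2,0]
    - [0.4,-44,-40,0,0]

```text
t: 1.6
tool_pos: [0.5449, -0.0603, 0.2592]
tool_rot: [0.586, 3.086, 0.0]
contact_force: [-0.7, 0.5, -0.1]
opening: 0.0341
grip_force: 0.0
```

Call:
servo_tool:
  increments:
    - [0.4,0,0,0,-8]
    - [0.4,0,0,0,-8]
    - [0.4,0,0,0,-8]
    - [0.4,0,0,0,0]

```text
t: 2.1
tool_pos: [0.5442, -0.0584, 0.2587]
tool_rot: [0.066, -3.14, -0.0]
contact_force: [0.7, -1.2, -0.8]
opening: 0.0339
grip_force: 0.0
```

```bash
python3 - <<'E'
from h import *
go([.557,-.087,.26])
o=get_obs();im=get_image("wrist");np.save("w1.npy",im);cv2.imwrite("pics/w1.png",cv2.cvtColor(im,cv2.COLOR_RGB2BGR))
C=cam("wrist",o)
for q in blobs(masks(im)["red"],(0,0,512,384),200):
    x,y,w,h=q[1];print(q,onz(C,x,y+h/2,.113),onz(C,x+w,y+h/2,.113),onz(C,*q[2],.113))
    print([onz(C,u,v,.113).round(4) for u,v in((x,y),(x+w,y+h),(x+w,y),(x,y+h))])
print([(onz(C,*q[2],.131).round(4),q) for q in blobs(masks(im)["dark"],(0,0,512,384),400)])
E
```

```text
t 2.1 pos [ 0.5442 -0.0584  0.2587] d_tool mm [-11.6 -29.1  -1.3] spin -0.2 R [[-0.999, -0.042, -0.001], [-0.042, 0.999, 0.0], [0.001, 0.0, -1.0]] q [-0.24 -0.15  1.76  0.    1.53 -1.86] F [ 0.7 -1.2 -0.8] op 0.0339
(np.int32(810), [218, 158, 15, 62], [224.9, 187.7], array([225.1, 188.4]), [array([61.3, 13.7]), np.float64(88.2)]) [ 0.55465264 -0.09644732  0.113     ] [ 0.5540408 -0.0823502  0.113    ] [ 0.5530975  -0.08997861  0.113     ]
[array([ 0.5251, -0.0966,  0.113 ]), array([ 0.5854, -0.0817,  0.113 ]), array([ 0.5245, -0.0829,  0.113 ]), array([ 0.586 , -0.0963,  0.113 ])]
[(array([0.5257, 0.0169, 0.131 ]), (np.int32(773), [338, 138, 18, 66], [346.9, 168.2], array([346.6, 170.6]), [array([14.2, 65.6]), np.float64(2.9)])), (array([0.6735, 0.1873, 0.131 ]), (np.int32(1340), [472, 290, 40, 68], [496.5, 318.6], array([491.5, 323.5]), [array([67., 39.]), np.float64(90.0)]))]
```

View pics/w1.png

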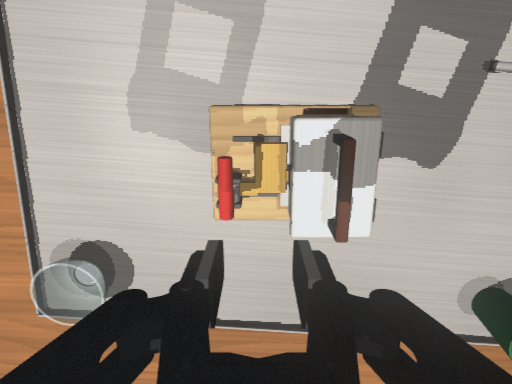

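The wrist view shows the red bar vertical at (225,189), rows 158–220, and the handle at ~(345,190), rows 135–243. The bar is about 12 mm farther +x than I predicted, so I'll check the handle ends and the arm location.

```bash
python3 - <<'E'
from h import *
im=np.load("w1.npy");o=get_obs();C=cam("wrist",o)
for n,u,v,z in(("h-",344,136,.131),("h+",342,242,.131),("br-",237,170,.06),("br+",237,207,.06),("pl",210,105,.016),("pl",379,105,.016),("pl",215,220,.016),("lid",290,238,.09),("lid",371,238,.09),("lid",292,116,.09),("lid",381,117,.09),("jaw",270,142,.03),("jaw",270,194,.03)):print(n,onz(C,u,v,z).round(4))
x=im[95:250,190:400];cv2.imwrite("pics/w1c.png",cv2.cvtColor(cv2.resize(x,None,fx=3.8,fy=3.8,interpolation=cv2.INTER_CUBIC),cv2.COLOR_RGB2BGR))
E
```

```text
h- [0.4984 0.0111 0.131 ]
h+ [0.5958 0.0212 0.131 ]
br- [ 0.5481 -0.082   0.06  ]
br+ [ 0.591 -0.081  0.06 ]
pl [ 0.4824 -0.1176  0.016 ]
pl [0.474  0.0785 0.016 ]
pl [ 0.6259 -0.1114  0.016 ]
lid [ 0.6128 -0.0221  0.09  ]
lid [0.6091 0.0642 0.09  ]
lid [ 0.4864 -0.0294  0.09  ]
lid [0.4837 0.0551 0.09  ]
jaw [ 0.5203 -0.0463  0.03  ]
jaw [ 0.5833 -0.0429  0.03  ]
```

View pics/w1c.png

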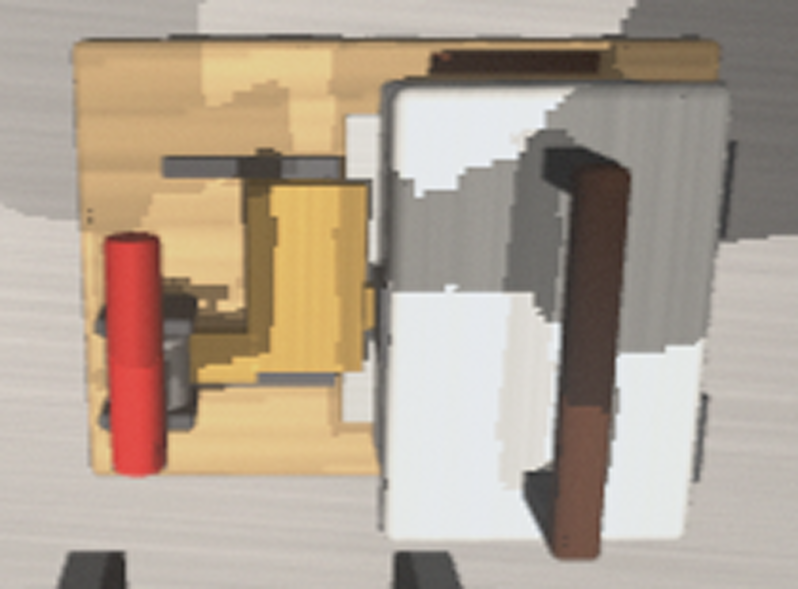

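The close view gives bar centre ≈ (0.555, -0.089), with the arm at its +x end (x≈0.58), and the jaw still engaged. I'll grip the bar at x≈0.552, clear of the arm.

Call:
servo_tool:
  increments:
    - [0.4,-6.5,-30.5,0,0]
    - [0.4,0,0,45,0]
    - [0.4,0,0,45,0]
    - [0.4,0,0,40,0]
    - [0.4,0,0,25,0]
    - [0.4,0,0,10,0]
    - [0.4,0,0,0,0]
    - [0.4,0,0,0,0]
  force: 30

```text
t: 3.15
tool_pos: [0.5534, -0.0889, 0.096]
tool_rot: [-0.069, 3.138, -0.001]
contact_force: [-0.5, 1.2, -0.0]
opening: 0.0346
grip_force: 0.0
```

Call:
servo_tool:
  increments:
    - [0,0,0,0,0]
    - [0,0,0,0,0]
    - [0,0,0,0,0]
    - [0,0,0,0,0]
    - [0,0,0,0,0]

```text
t: 3.78
tool_pos: [0.5532, -0.0888, 0.0958]
tool_rot: [-0.069, 3.139, -0.001]
contact_force: [-0.5, 0.6, 5.8]
opening: 0.0131
grip_force: 29.4
```

```bash
python3 - <<'E'
from h import *
go([.552,-.0885,.093])
im=get_image("side")[170:250,200:300];im2=get_image("wrist")[90:384:1,130:400]
a=cv2.resize(im,None,fx=4,fy=4);b=im2;w=np.zeros((320,670,3),np.uint8);w[:,:400]=a;w[:b.shape[0],400:]=b
cv2.imwrite("pics/g.png",cv2.cvtColor(w,cv2.COLOR_RGB2BGR))
E
```

```text
t 3.77 pos [ 0.5532 -0.0888  0.0958] d_tool mm [1.2 0.3 2.8] spin -0.1 R [[-0.999, -0.044, 0.002], [-0.044, 0.999, -0.001], [-0.002, -0.001, -1.0]] q [-0.29  0.02  1.88  0.    1.24 -1.91] F [-0.5  0.6  5.8] op 0.0131
```

View pics/g.png

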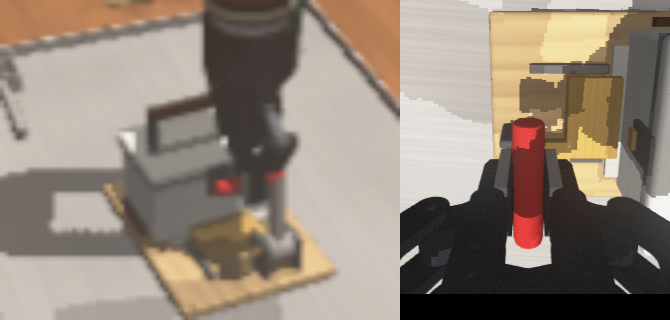

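The pads hold the red bar at its middle, clear of the arm. Swinging it over along the arc.

Call:
servo_tool:
  increments:
    - [0,0,-9.4,0.5,0]
    - [0,0,-9.2,1.5,0]
    - [0,0,-8.9,2.7,0]
    - [0,0,-8.5,4,0]
    - [0,0,-7.9,5,0]
    - [0,0,-7.2,6,0]
    - [0,0,-6.4,6.8,0]
    - [0,0,-5.5,7.6,0]

```text
t: 4.88
tool_pos: [0.5557, -0.1521, 0.0602]
tool_rot: [-0.069, 3.139, -0.001]
contact_force: [3.9, 2.4, 4.2]
opening: 0.0128
grip_force: 33.7
```

Call:
servo_tool:
  increments:
    - [0,0,-4.6,8.2,0]
    - [0,0,-3.5,8.7,0]
    - [0,0,-1,3,0]
    - [0,0,0,0,0]

```text
t: 5.38
tool_pos: [0.5561, -0.1623, 0.0405]
tool_rot: [-0.069, 3.139, -0.005]
contact_force: [4.5, -3.0, 2.3]
opening: 0.0127
grip_force: 34.7
```

Call:
servo_tool:
  increments:
    - [0,0,-1,3,0]
    - [0,0,-1,3,0]
    - [0,0,0,0,0]
    - [0,0,0,0,0]

```text
t: 5.88
tool_pos: [0.5563, -0.1638, 0.0356]
tool_rot: [-0.07, 3.139, -0.004]
contact_force: [1.2, -1.7, 9.7]
opening: 0.0124
grip_force: 35.7
```

```bash
python3 - <<'E'
from h import *
go([.553,-.162,.0435])
im=get_image("side")[170:270,190:310];im2=get_image("wrist")[90:384:1,100:370]
a=cv2.resize(im,None,fx=4,fy=4);b=im2;w=np.zeros((400,750,3),np.uint8);w[:,:480]=a;w[:b.shape[0],480:]=b
cv2.imwrite("pics/g2.png",cv2.cvtColor(w,cv2.COLOR_RGB2BGR))
E
```

```text
t 5.88 pos [ 0.5563 -0.1638  0.0356] d_tool mm [ 3.2  2.  -7.9] spin -0.0 R [[-0.999, -0.044, 0.001], [-0.044, 0.999, -0.002], [-0.001, -0.003, -1.0]] q [-0.41  0.15  1.86 -0.    1.13 -2.03] F [ 1.2 -1.7  9.7] op 0.0124
```

View pics/g2.png

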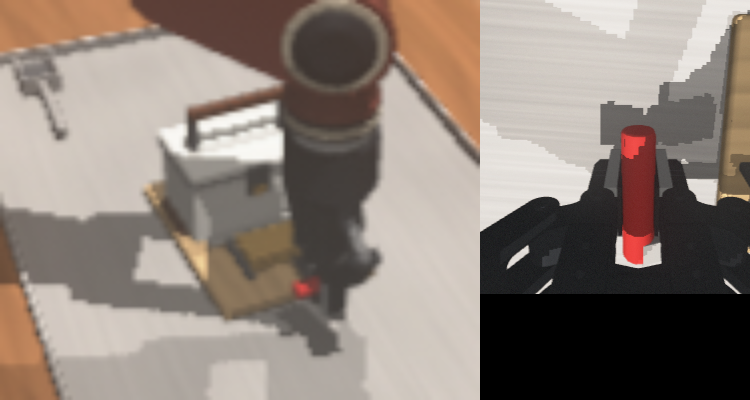

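The lever lies over and the jaw has backed off. The upward force suggests it's at the stop. I'll release, rise and check.

Call:
servo_tool:
  increments:
    - [0.4,0,0,0,0]
    - [0.4,0,0,0,0]
    - [0.4,0,0,0,0]
    - [0.4,0,0,-30,0]
    - [0.4,0,0,-60,0]
    - [0.4,0,0,-60,0]
    - [0.4,0,30,-60,0]
    - [0.4,0,50,-10,0]
    - [0.4,0,50,0,0]
    - [0.4,0,50,0,0]
    - [0.4,0,0,0,0]
    - [0.4,0,0,0,0]

```text
t: 7.48
tool_pos: [0.5474, 0.0149, 0.2497]
tool_rot: [0.07, -3.14, 0.001]
contact_force: [0.4, -0.6, 0.2]
opening: 0.0341
grip_force: 0.0
```

```bash
python3 - <<'E'
from h import *
go([.548,.02,.109])
o=get_obs();im=get_image("wrist");np.save("w2.npy",im);C=cam("wrist",o)
s=get_image("side")[170:270,190:310];t=get_image("top")
w=np.zeros((600,760,3),np.uint8);w[:384,:512]=im;w[384:584,:240]=cv2.resize(s,None,fx=2,fy=2);w[384:584,260:500]=cv2.resize(t[180:240,240:312],(240,200));cv2.imwrite("pics/w2.png",cv2.cvtColor(w,cv2.COLOR_RGB2BGR))
for q in blobs(masks(im)["red"],(0,0,512,384),100):print("red",q,onz(C,*q[2],.062))
for q in blobs(masks(t)["red"],(235,180,330,240)):print("top",q,onz(cam("top"),*q[2],.062))
E
```

```text
t 7.47 pos [0.5474 0.0149 0.2497] d_tool mm [ -1.    5.1 140.7] spin -0.0 R [[-0.999, -0.044, -0.001], [-0.044, 0.999, -0.001], [0.001, -0.001, -1.0]] q [-0.11 -0.14  1.77 -0.    1.51 -1.72] F [ 0.4 -0.6  0.2] op 0.0341
red (np.int32(643), [78, 143, 20, 56], [87.6, 167.8], array([ 88. , 170.1]), [array([56., 13.]), np.float64(81.9)]) [ 0.55351764 -0.16591733  0.062     ]
top (np.int32(81), [241, 181, 9, 24], [244.8, 193.0], array([245.1, 192.7]), [array([ 7.1, 23.2]), np.float64(4.1)]) [0.60186549 0.08556875 0.062     ]
top (np.int32(174), [253, 180, 38, 10], [272.7, 184.0], array([271.5, 184.5]), [array([ 9., 37.]), np.float64(90.0)]) [ 0.63415689 -0.00587028  0.062     ]
top (np.int32(19), [293, 180, 6, 7], [296.1, 183.3], array([295.5, 183. ]), [array([6., 5.]), np.float64(90.0)]) [ 0.63829514 -0.08344691  0.062     ]
top (np.int32(45), [319, 200, 4, 17], [320.2, 208.3], array([320.1, 208.1]), [array([16. ,  2.9]), np.float64(86.2)]) [ 0.55642179 -0.16320204  0.062     ]
top (np.int32(15), [239, 213, 5, 7], [240.9, 216.1], array([241.3, 215.8]), [array([3.9, 5.8]), np.float64(14.0)]) [0.52518005 0.09618308 0.062     ]
top (np.int32(30), [238, 220, 7, 12], [241.4, 224.4], array([241. , 225.5]), [array([11.,  6.]), np.float64(90.0)]) [0.4981265 0.0937764 0.062    ]
top (np.int32(213), [247, 229, 38, 11], [264.5, 234.9], array([265.2, 235.3]), [array([37.4,  9.2]), np.float64(5.2)]) [0.46563839 0.01808235 0.062     ]
top (np.int32(29), [236, 234, 7, 6], [239.2, 237.1], array([239. , 236.5]), [array([5., 6.]), np.float64(90.0)]) [0.45690084 0.09969573 0.062     ]
```

View pics/w2.png

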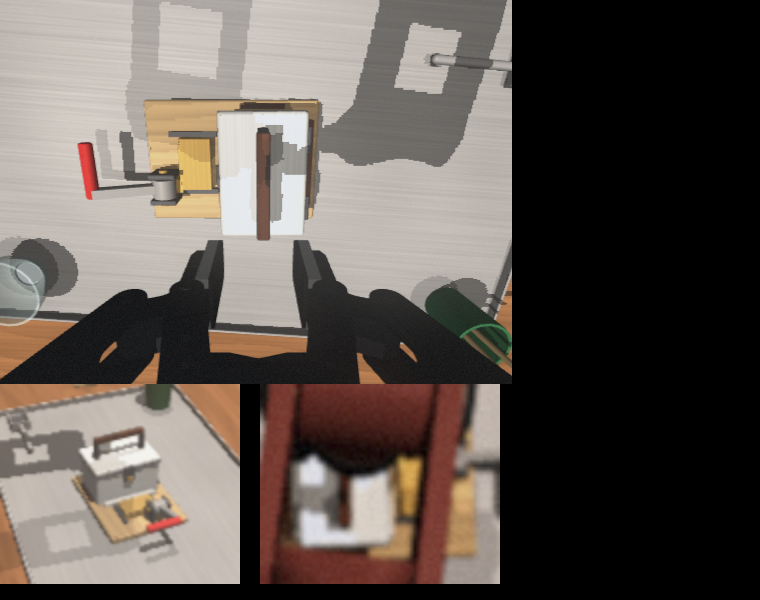

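The lever lies flat (bar at wrist (88,168)) and the jaw is off the flange. A gentle press from above will confirm the stop.

Call:
servo_tool:
  increments:
    - [0,2,-60,0,0]
    - [0,0,-60,0,0]
    - [0,0,-60,20,0]
    - [0,0,0,60,0]
    - [0,0,0,50,0]
    - [0,0,0,35,0]
    - [0,0,0,6,0]
    - [0,0,0,0,0]
    - [0,0,0,0,0]

```text
t: 8.75
tool_pos: [0.5551, -0.1649, 0.082]
tool_rot: [-0.069, 3.137, -0.003]
contact_force: [-0.2, 0.1, -0.5]
opening: -0.0002
grip_force: 0.0
```

Call:
servo_tool:
  increments:
    - [0,0,0,3,0]
    - [0,0,0,3,0]
    - [0,0,0,0,0]
    - [0,0,0,0,0]

```text
t: 9.25
tool_pos: [0.5536, -0.164, 0.0734]
tool_rot: [0.069, -3.141, -0.0]
contact_force: [-0.2, -0.1, 0.3]
opening: -0.0
grip_force: 0.0
```

Call:
servo_tool:
  increments:
    - [0,0,0,2,0]
    - [0,0,0,2,0]
    - [0,0,0,0,0]
    - [0,0,0,0,0]

```text
t: 9.75
tool_pos: [0.5536, -0.164, 0.0694]
tool_rot: [0.069, -3.141, -0.0]
contact_force: [0.1, -0.6, 0.1]
opening: -0.0
grip_force: 0.0
```

Call:
servo_tool:
  increments:
    - [0,0,0,2,0]
    - [0,0,0,2,0]
    - [0,0,0,0,0]
    - [0,0,0,0,0]

```text
t: 10.25
tool_pos: [0.554, -0.1643, 0.0682]
tool_rot: [0.069, -3.141, 0.0]
contact_force: [-6.8, 2.1, 14.2]
opening: -0.0001
grip_force: 6.7
```

Contact at z≈0.068 with 14 N and no movement matches the bar top at the stop (0.0687), so the lever is fully thrown. Now the handle.

Call:
servo_tool:
  increments:
    - [0,0,0,-40,0]
    - [0.45,0,0,-60,0]
    - [0.45,0,20,-50,0]
    - [0.45,0,50,0,0]
    - [0.45,0,55,0,0]
    - [0.45,0,55,0,0]
    - [0.45,0,0,0,0]
    - [0.45,0,0,0,0]

```text
t: 11.25
tool_pos: [0.5457, 0.0155, 0.2154]
tool_rot: [0.07, -3.141, 0.001]
contact_force: [-0.2, -0.2, -0.2]
opening: 0.0383
grip_force: 0.0
```

```bash
python3 - <<'E'
from h import *
o=get_obs();im=get_image("wrist");C=cam("wrist",o)
h=cv2.cvtColor(im,cv2.COLOR_RGB2HSV).astype(int);m=(h[...,1]>90)&((h[...,0]<12)|(h[...,0]>170))&(h[...,2]<150)
for q in blobs(m,(150,60,420,384),300):
    print(q)
    x,y,w,hh=q[1]
    for v in range(y+3,y+hh,12):
        u=np.where(m[v,x:x+w])[0]+x;print(v,u.min(),u.max(),onz(C,u.min()-.5,v,.131).round(4)[:2],onz(C,u.max()+.5,v,.131).round(4)[:2])
go([.5475,.02,.107]);cv2.imwrite("pics/w3.png",cv2.cvtColor(im,cv2.COLOR_RGB2BGR))
E
```

```text
(np.int32(558), [257, 205, 12, 55], [263.0, 232.5], array([262.5, 232. ]), [array([54., 11.]), np.float64(90.0)])
208 257 268 [0.5515 0.0137] [0.5511 0.0228]
220 258 268 [0.5612 0.0149] [0.5608 0.0233]
232 258 268 [0.5712 0.0154] [0.5708 0.0239]
244 258 267 [0.5814 0.0158] [0.581  0.0236]
256 257 268 [0.5919 0.0155] [0.5915 0.025 ]
t 11.3 pos [0.5457 0.015  0.2154] d_tool mm [ -2.    5.  108.4] spin -0.1 R [[-0.999, -0.043, -0.0], [-0.043, 0.999, -0.0], [0.0, -0.0, -1.0]] q [-0.11 -0.13  1.81 -0.    1.45 -1.72] F [-0.8 -0.2  0.6] op 0.0383
```

View pics/w3.png

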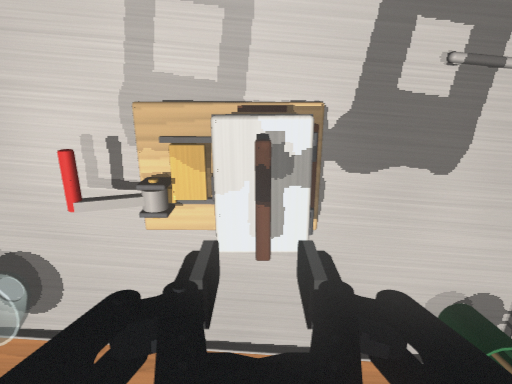

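The picture shows the lever flat at left, and the handle (cols 257–268, rows 137–260) between the open fingers. Descending and gripping.

Call:
servo_tool:
  increments:
    - [0.45,-1.5,4,40,0]
    - [0.45,0,0,40,0]
    - [0.45,0,0,20,0]
    - [0.45,0,0,8,0]
    - [0.45,0,0,0,0]
    - [0.45,0,0,0,0]
  force: 90

```text
t: 12.05
tool_pos: [0.5482, 0.0196, 0.1092]
tool_rot: [-0.069, 3.138, -0.001]
contact_force: [0.0, -0.4, -0.1]
opening: 0.0385
grip_force: 0.0
```

Call:
servo_tool:
  increments:
    - [0,0,0,0,0]
    - [0,0,0,0,0]
    - [0,0,0,0,0]
    - [0,0,0,0,0]
    - [0,0,0,0,0]
    - [0,0,0,0,0]
  force: 90

```text
t: 12.8
tool_pos: [0.5477, 0.0196, 0.1086]
tool_rot: [-0.069, 3.139, -0.001]
contact_force: [-0.8, -1.8, 5.3]
opening: 0.0097
grip_force: 88.1
```

Call:
servo_tool:
  increments:
    - [0,0,0,-2,0]
    - [0,0,0,-3,0]
    - [0,0,0,-4,0]
    - [0,0,0,-4,0]
    - [0,0,0,-3,0]
    - [0,0,0,0,0]
    - [0,0,0,0,0]

```text
t: 13.68
tool_pos: [0.5469, 0.0199, 0.1234]
tool_rot: [0.069, -3.141, -0.0]
contact_force: [0.4, 0.1, -5.0]
opening: 0.0095
grip_force: 87.9
```

```bash
python3 - <<'E'
from h import *
go([.5475,.02,.2086]);print(get_obs()["wrist_torque"])
im=get_image("wrist");s=get_image("side")[150:270,190:310]
w=np.zeros((384,800,3),np.uint8);w[:,:416]=im[:,50:466];w[:384,416:]=cv2.resize(s,(384,384))
cv2.imwrite("pics/l1.png",cv2.cvtColor(w,cv2.COLOR_RGB2BGR))
E
```

```text
t 13.68 pos [0.5469 0.0199 0.1234] d_tool mm [ -0.6   0.1 -85.2] spin -0.1 R [[-0.999, -0.044, -0.0], [-0.044, 0.999, 0.0], [0.0, 0.0, -1.0]] q [-0.1  -0.04  1.89  0.    1.29 -1.71] F [ 0.4  0.1 -5. ] op 0.0095
[-2.89677419e-02 -6.83774695e-02  9.89598241e-05]
```

View pics/l1.png

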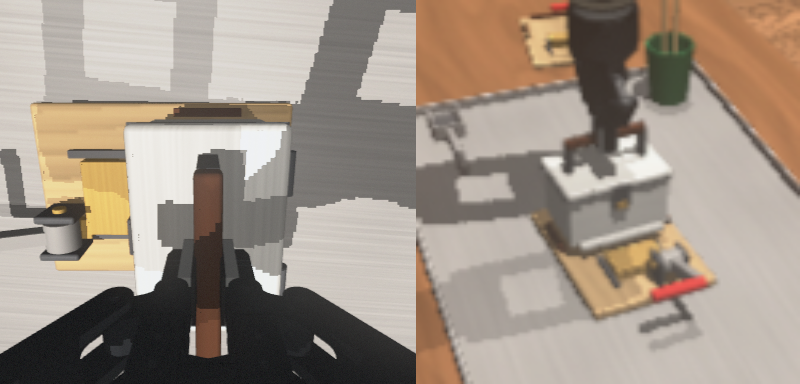

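The box is lifted free and level: 5 N load, near-zero wrist torque, jaw clear. Raising it the rest of the way, gently.

Call:
servo_tool:
  increments:
    - [0,0,0,-3,0]
    - [0,0,0,-8,0]
    - [0,0,0,-13,0]
    - [0,0,0,-16,0]
    - [0,0,0,-16,0]
    - [0,0,0,-13,0]
    - [0,0,0,-9,0]
    - [0,0,0,-5,0]
    - [0,0,0,-2,0]
    - [0,0,0,0,0]
    - [0,0,0,0,0]
    - [0,0,0,0,0]

```text
t: 15.28
tool_pos: [0.5468, 0.0199, 0.208]
tool_rot: [0.069, -3.14, -0.0]
contact_force: [0.2, 0.1, -5.1]
opening: 0.0105
grip_force: 87.9
```

Call:
servo_tool:
  increments:
    - [0,0,0,0,0]
    - [0,0,0,0,0]
    - [0,0,0,0,0]
    - [0,0,0,0,0]

```text
t: 15.78
tool_pos: [0.547, 0.0199, 0.2085]
tool_rot: [-0.069, 3.141, -0.0]
contact_force: [1.4, 0.6, -5.3]
opening: 0.0097
grip_force: 87.9
```

```bash
python3 - <<'E'
from h import *
go([.5475,.02,.2086]);o=get_obs();print(o["wrist_torque"],abs(o["dq"]).max())
im=get_image("wrist");s=get_image("side")[130:270,170:310]
w=np.zeros((384,800,3),np.uint8);w[:,:416]=im[:,50:466];w[:384,416:]=cv2.resize(s,(384,384))
cv2.imwrite("pics/l2.png",cv2.cvtColor(w,cv2.COLOR_RGB2BGR))
E
```

```text
t 15.78 pos [0.547  0.0199 0.2085] d_tool mm [-0.5  0.1 -0.1] spin -0.1 R [[-0.999, -0.044, 0.0], [-0.044, 0.999, -0.0], [-0.0, -0.0, -1.0]] q [-0.1  -0.12  1.82 -0.    1.44 -1.71] F [ 1.4  0.6 -5.3] op 0.0097
[-0.02257948  0.08202508  0.02583487] 0.0022753213939320596
```

View pics/l2.png

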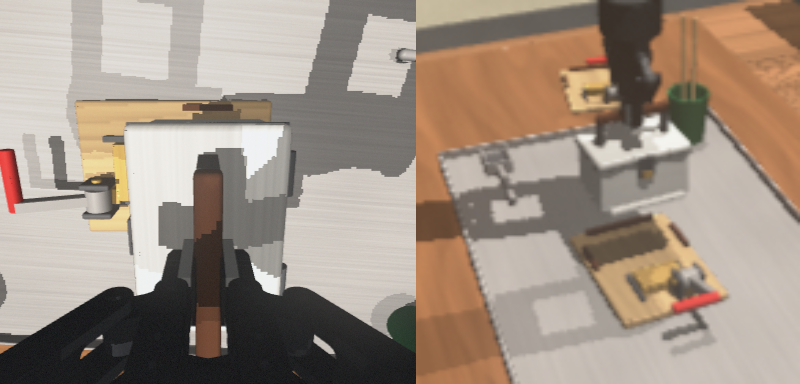

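The box hangs level about 10 cm up (same pose in the wrist view as before), the lever is still thrown, and everything is still.

```bash
python3 -c "
from station import finish_job
print(finish_job())"
```

```text
the job is handed in; nothing more can be done
None
```

The job is handed in: the lever is fully thrown, and the gripper holds the butter box level and still about 10 cm above its stand, with the arm kept clear of the cup, bowl and scoop; it took about 16 s of the 48 s allowed.

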